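# Kit three handlebar stems for the bicycle line

## Robot

A 6-joint arm with a two-finger parallel gripper is mounted at the origin on the work surface. World frame = base frame: x ahead of the robot, y to its left, z up, the work surface at z = 0. Lengths are in m, angles in rad, forces in N, time in s.
With the tool pointing down it reaches from about 0.4 to 0.825 m from the base axis. Payload 7 kg.
Tool frame: the origin (TCP) lies at the very end of the fingers, on their centre line; the grasp point (between the pads) lies 19 mm behind it (grip_depth is the distance from the TCP to the grasp point, in m); z points along the fingers, y is the direction in which the jaws open and shut (so a half turn about z gives the same grasp; the last joint's range is limited). The gripper opens to 88 mm and grips with 3 to 60 N. Pads are 19 mm wide; open, the fingers measure 130 mm over their backs; the gripper's body (78 mm by 193 mm) begins 47 mm behind the grasp point.
Start: joints at [-0.981, 0.359, 0.012, 0, -1.224, -0.288], TCP at [0.201, -0.644, 0.227] pointing down, gripper open.
Joint ranges: [-3.07, 3.07], [-1.43, 2.12], [-1.02, 1.25], [-3.03, 1.67], [-3.05, -0], [-3.03, 3.03]. Speed limits (rad/s): [2.39, 2.39, 3.01, 3.14, 3.14, 3.14].

## Interface

Orientations are given as [roll, pitch, yaw] about the fixed x, y, z axes, in that order (R = Rz(yaw) Ry(pitch) Rx(roll)).
In Python, from station import get_state, grab_frame, get_calibration, job_done, grip_depth gives the robot as it stands. The module is installed in compiled form; this text tells all that it offers.
- The arm moves only by the shell command python3 -m crank 'ROWS' [FORCE]. ROWS is JSON, a list of rows, each an object with "turn": the turn, a rotation vector about the tool's x, y, z each as a share of 2 pi rad, from -1 to 1, a list of three; "slide": the shift along the tool's x, y, z each as a share of 0.5 m, from -1 to 1, a list of three; "fingers": the opening, from -1 (shut) to 1 (fully open). A call has 1 to 5 rows; each row is the pose to reach, as a shift and turn from the pose commanded when the call began, along the tool's axes at that moment, turning the shorter way round; what a row does not reach only later rows make up. A row lasts 1/12 s, in which the tool goes at most 41.7 mm and 7.16 degrees, less where a joint would pass 70% of its speed; a pose out of reach is approached as far as the arm can. A call with a number of a shift or a turn outside -1 to 1 is refused whole. A call with a gripper value outside its range is refused whole. The fingers move at their own pace and stop on an object; FORCE is the grip in N (left out, the last holds). Time passes only in rows, so rows that repeat a pose let the fingers close. It gives the time, the measured TCP pose, the force and the opening at its end, in the units of the state.
- get_state(): the state, without advancing time (a new reading comes with each control period).
- grab_frame(name): name is "scene" or "top" or "wrist"; returns the picture (420x560x3 uint8, red, green, blue); there is no depth.
- get_calibration(name): a dict with "K" (3x3 intrinsics, pixels), "dist" ([k1, k2, p1, p2, k3] as OpenCV has them; the pictures are not rectified), "pose" (4x4, takes a point from camera to world coordinates). Camera axes: x right, y up, looking along -z (the intrinsics and any distortion apply to the point x, -y, -z); pixel columns grow to the right and rows downward; lengths in m; the calibration is good to about 2 mm. A picture is of the moment at which its call begins: read the wrist's pose just before it. get_calibration takes no time and is no camera call; for the wrist camera it gives the pose at the moment of the call.
- job_done(): hands the job in, once; it reports no verdict.
The state is a dict: "t": time; "q": joint angles; "qd": joint speeds; "joint_efforts": joint torques, N m; "eef_pos": TCP position; "ee_rot": TCP orientation; "force": force on the tool from outside, world axes, zero at the start; "moment": the same for the moment, N m; "width": finger opening in m.
Only numpy, scipy, OpenCV 4.12 (cv2) and the standard library are available. Lean on these libraries where they do the work, as an engineer would, in place of code of your own. Each camera call takes 0.05 s, during which the arm holds its last target.

## Task

Kit the three black handlebar stems for the next three bicycles in build order: first the short stem into the blue tray, then the medium one into the green tray, and last the long one into the orange tray. Set each down, without dropping it, flat on its tray's floor and the same way up as it lies now, and leave the pedal and the bell where they are.

Things in the scene. Friction and masses are not known exactly. Their poses are not given: they have to be found in the camera images.
- stem_short: Loose black handlebar stem, the short one of three alike: 74 mm long (x), 34 wide (y), 40 high (z), 110 g give or take a third. -x end: upright round clamp, 34 mm across, silver rim and dark hole on top; +x end: level bar clamp, 38 mm across, two bolts. Between: flat parallel sides 34 mm apart, 8 to 32 mm up. Origin: middle of length and width, on the underside; z up.
- stem_medium: Loose black handlebar stem, the medium one of three alike: 98 mm long (x), 34 wide (y), 40 high (z), 140 g give or take a third. -x end: upright round clamp, 34 mm across, silver rim and dark hole on top; +x end: level bar clamp, 38 mm across, two bolts. Between: flat parallel sides 34 mm apart, 8 to 32 mm up. Origin: middle of length and width, on the underside; z up.
- stem_long: Loose black handlebar stem, the long one of three alike: 122 mm long (x), 34 wide (y), 40 high (z), 170 g give or take a third. -x end: upright round clamp, 34 mm across, silver rim and dark hole on top; +x end: level bar clamp, 38 mm across, two bolts. Between: flat parallel sides 34 mm apart, 8 to 32 mm up. Origin: middle of length and width, on the underside; z up.
- tray_blue: Fixed, empty shallow blue plastic tray, open on top: 148 x 126 x 30 mm outside (x, y, z), walls and floor 3 mm thick, so 142 x 120 mm inside. Origin: centre of its underside on the bench (inner floor 3 mm above it); x along the long side, z up.
- tray_green: Fixed, empty shallow green plastic tray, open on top: 148 x 126 x 30 mm outside (x, y, z), walls and floor 3 mm thick, so 142 x 120 mm inside. Origin: centre of its underside on the bench (inner floor 3 mm above it); x along the long side, z up.
- tray_orange: Fixed, empty shallow orange plastic tray, open on top: 148 x 126 x 30 mm outside (x, y, z), walls and floor 3 mm thick, so 142 x 120 mm inside. Origin: centre of its underside on the bench (inner floor 3 mm above it); x along the long side, z up.
- pedal: Loose bystander: grey plastic bicycle pedal lying flat, 100 x 62 x 24 mm with its steel axle stub (to +x), orange reflectors on both long sides. Origin: middle of that extent, on the underside.
- bell: Loose bystander: round steel bicycle bell, a 54 mm dome on a black foot, 39 mm high. Origin: centre of its underside.
Things that resemble listed ones, but are neither listed nor needed, are in the scene too. What is shaped like the stem_short but yellow is not meant.

How it is judged:
On the way, in this order (a step that is already met when the one before it is completed fails the run):
1. the short stem lies flat and released in the blue tray (x of stem_short in the frame of tray_blue between -0.065 and 0.065 m and y of stem_short in the frame of tray_blue between -0.05 and 0.05 m and z of stem_short in the frame of tray_blue between -0.002 and 0.009 m and angle between stem_short's own z axis and vertical below 0.12 rad and contact force between stem_short and the fingers below 0.3 N and linear speed of stem_short below 0.03 m/s), for 0.2 s.
2. the medium stem lies flat and released in the green tray (x of stem_medium in the frame of tray_green between -0.065 and 0.065 m and y of stem_medium in the frame of tray_green between -0.05 and 0.05 m and z of stem_medium in the frame of tray_green between -0.002 and 0.009 m and angle between stem_medium's own z axis and vertical below 0.12 rad and contact force between stem_medium and the fingers below 0.3 N and linear speed of stem_medium below 0.03 m/s), for 0.2 s.
3. the long stem lies flat and released in the orange tray (x of stem_long in the frame of tray_orange between -0.065 and 0.065 m and y of stem_long in the frame of tray_orange between -0.05 and 0.05 m and z of stem_long in the frame of tray_orange between -0.002 and 0.009 m and angle between stem_long's own z axis and vertical below 0.12 rad and contact force between stem_long and the fingers below 0.3 N and linear speed of stem_long below 0.03 m/s), for 0.2 s.
At the end, for the whole second after the job is handed in: Short stem in the blue tray, medium in green, long in orange: each flat and upright on the floor (raised under 6 mm, tilt under 0.12 rad), middle within 65 mm along and 50 mm across of the tray's middle, released, at rest; pedal and bell within 15 mm of their starts (all of step 1 and all of step 2 and all of step 3 and distance of each of pedal, bell from where it was at the start of the episode below 0.015 m); the robot touches nothing.
It fails at once if the pedal is moved more than 15 mm (distance of pedal from where it was at the start of the episode above 0.015 m).
It fails at once if the bell is moved more than 15 mm (distance of bell from where it was at the start of the episode above 0.015 m).
It fails at once if the short stem is dropped (falls free faster than 0.9 m/s, a drop of about 40 mm) (linear speed of stem_short above 0.9 m/s and contact force between stem_short and the fingers below 0.1 N).
It fails at once if the medium stem is dropped (falls free faster than 0.9 m/s, a drop of about 40 mm) (linear speed of stem_medium above 0.9 m/s and contact force between stem_medium and the fingers below 0.1 N).
It fails at once if the long stem is dropped (falls free faster than 0.9 m/s, a drop of about 40 mm) (linear speed of stem_long above 0.9 m/s and contact force between stem_long and the fingers below 0.1 N).
It also fails if it takes over 96 s, if anything falls off the work surface, if the arm or the gripper's body presses on something with over 40 N, if the wrist force passes 120 N, or if a joint passes its speed limit or range.

## Working session

There is one attempt and no reset: what is moved stays moved. The work goes in short steps, Python scripts to look and compute and a shell command to move; the robot and the scene stay as the last step left them, time stands still between calls to the robot, and variables do not carry over. Pictures are saved under pics/ and viewed, and the job is handed in when it is done.

```bash
mkdir -p pics; python3 - <<'E'
from station import *
import cv2
print(get_state(), grip_depth)
for n in ["scene","top","wrist"]:
    c=get_calibration(n); print(n,c)
    cv2.imwrite(f"pics/{n}0.png",grab_frame(n)[:,:,::-1])
E
```

```text
{'t': 0.0, 'q': array([-9.80903066e-01,  3.59377714e-01,  1.10629769e-02, -3.65143296e-04,
       -1.22408932e+00, -2.88115188e-01]), 'qd': array([-0.00067491, -0.00202108,  0.00045721,  0.00037874,  0.00141888,
       -0.00058809]), 'joint_efforts': array([-1.25665880e-03, -5.82719100e+01,  2.93058980e+01,  6.99707687e+00,
        7.01944882e-03, -2.02169063e-04]), 'eef_pos': array([ 0.20046705, -0.644034  ,  0.2256277 ]), 'ee_rot': array([ 3.13995365e+00, -1.27765720e-04, -2.83993883e+00]), 'force': array([ 0.60724891, -0.37367863,  0.45984812]), 'moment': array([ 0.03263259, -0.00844079, -0.01632812]), 'width': 0.08765445109243201} 0.0188
scene {'K': array([[432.22267378,   0.        , 281.90431107],
       [  0.        , 432.22267378, 212.71339998],
       [  0.        ,   0.        ,   1.        ]]), 'dist': array([-0.10995988,  0.        ,  0.        ,  0.        ,  0.        ]), 'pose': array([[ 0.79679034, -0.48130548,  0.36533572,  0.84584388],
       [ 0.60410395,  0.62094823, -0.49948145, -0.41283214],
       [ 0.01354859,  0.61868274,  0.78552409,  0.76267443],
       [ 0
[... 356 characters left out ...]
0.39437176],
       [-0.99945854, -0.01194979,  0.03065664,  0.06725836],
       [ 0.0291266 ,  0.11209438,  0.9932706 ,  0.92014915],
       [ 0.        ,  0.        ,  0.        ,  1.        ]])}
wrist {'K': array([[357.74462089,   0.        , 277.66331029],
       [  0.        , 357.74462089, 210.13691547],
       [  0.        ,   0.        ,   1.        ]]), 'dist': array([-0.04755106,  0.        ,  0.        ,  0.        ,  0.        ]), 'pose': array([[-0.29821548, -0.91632715, -0.2672304 ,  0.12879864],
       [ 0.9544953 , -0.28555474, -0.08600709, -0.66612039],
       [ 0.00250173, -0.28071881,  0.95978679,  0.38371439],
       [ 0.        ,  0.        ,  0.        ,  1.        ]])}
```

View pics/scene0.png

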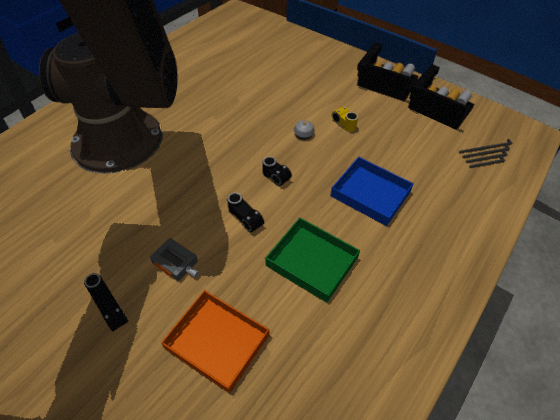

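View pics/top0.png

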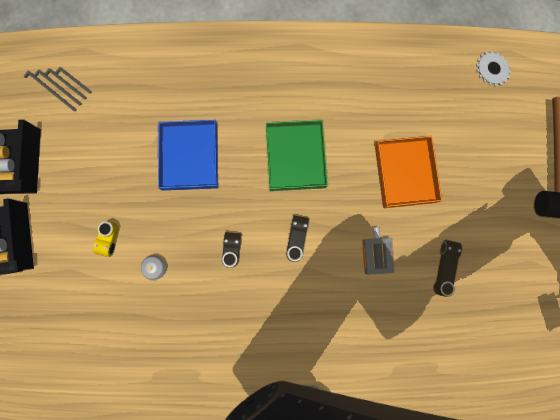

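View pics/wrist0.png

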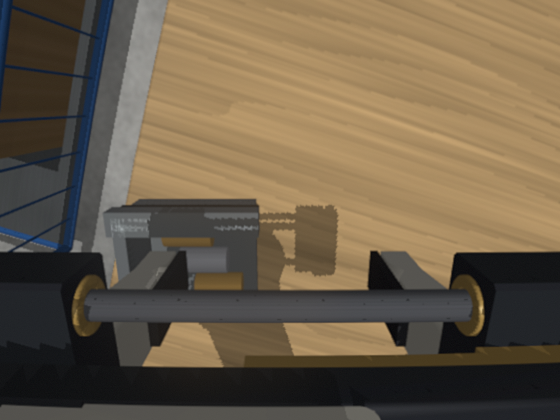

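The top picture shows these things that could be taken for stems:
- Short black at (231,249)
- Medium black at (297,238)
- Long black at (448,268)
- Yellow decoy at (105,238), not meant
- A black object at the right edge (548,205)
- The pedal at (379,253)

I'll check the choice in a close crop.

```bash
python3 - <<'E'
import cv2
i=cv2.imread("pics/top0.png")
a=cv2.resize(i[205:305,205:325],None,fx=6,fy=6,interpolation=cv2.INTER_CUBIC)
cv2.imwrite("pics/c1.png",a[:600])
a=cv2.resize(i[215:305,350:480],None,fx=6,fy=6,interpolation=cv2.INTER_CUBIC)
cv2.imwrite("pics/c2.png",a)
a=cv2.resize(i[110:215,150:450],None,fx=2.6,fy=2.6,interpolation=cv2.INTER_CUBIC)
cv2.imwrite("pics/c3.png",a)
E
```

```text
(no output)
```

View pics/c1.png

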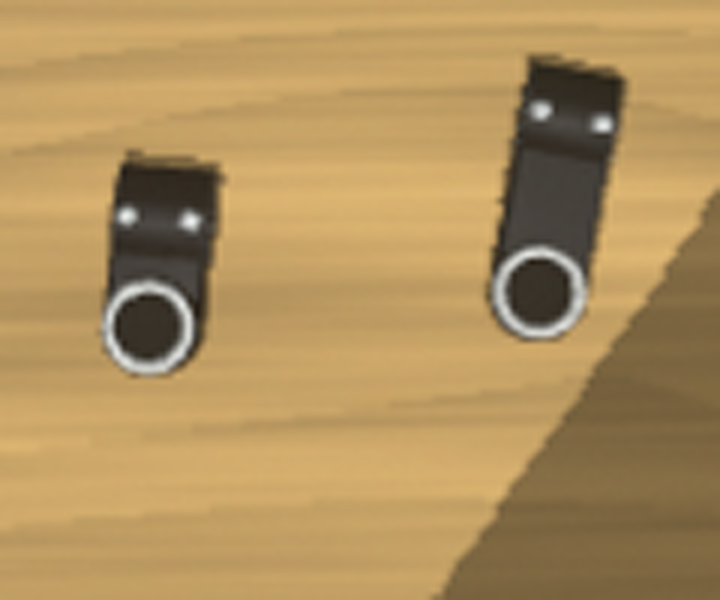

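View pics/c2.png

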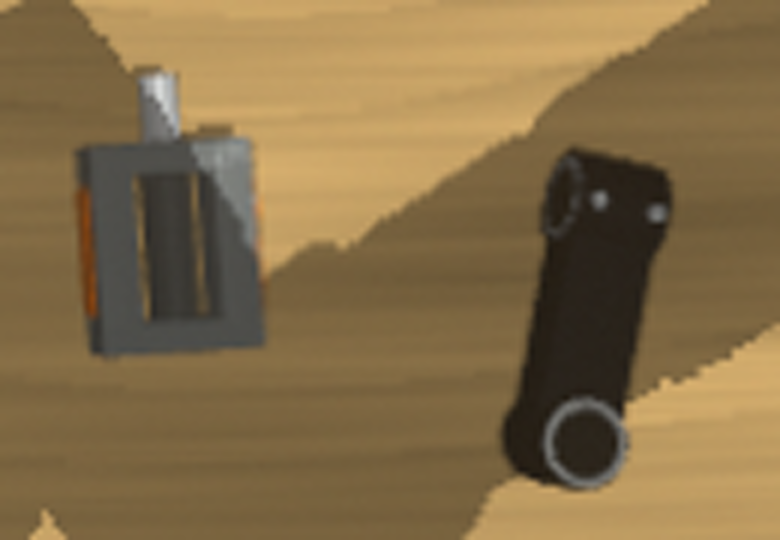

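View pics/c3.png

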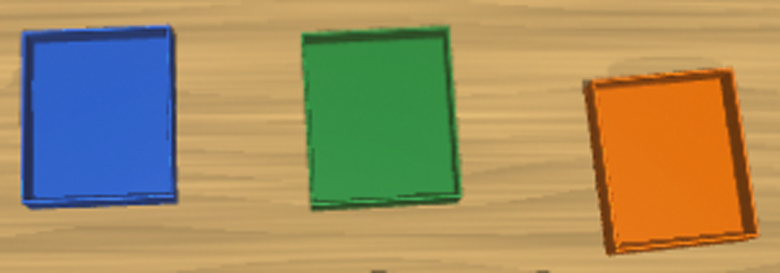

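```bash
cat > h.py <<'E'
import numpy as np, cv2
from station import *
def pix2world(name,pts,z,cal=None):
    c=cal or get_calibration(name)
    u=cv2.undistortPoints(np.array(pts,float).reshape(-1,1,2),c["K"],c["dist"]).reshape(-1,2)
    P=c["pose"]; d=np.c_[u[:,0],-u[:,1],-np.ones(len(u))]@P[:3,:3].T; o=P[:3,3]
    return o+d*((z-o[2])/d[:,2])[:,None]
def proj(name,X,cal=None):
    c=cal or get_calibration(name); P=c["pose"]
    p=(np.array(X,float)-P[:3,3])@P[:3,:3]; p=p*[1,-1,-1]
    return cv2.projectPoints(p.reshape(-1,1,3),np.zeros(3),np.zeros(3),c["K"],c["dist"])[0].reshape(-1,2)
def crop(p,f,x0,y0): return (np.array(p,float)+.5)/f-.5+[x0,y0]
def box(o,yaw,L,W,z):
    R=np.array([[np.cos(yaw),-np.sin(yaw)],[np.sin(yaw),np.cos(yaw)]])
    q=np.array([[1,1],[1,-1],[-1,-1],[-1,1]])*[L/2,W/2]@R.T+o
    return np.c_[q,np.full(4,z)]
E
cat > m.py <<'E'
from h import *
i=cv2.imread("pics/top0.png"); big=cv2.resize(i,None,fx=4,fy=4,interpolation=cv2.INTER_CUBIC)
S={"short":(6,205,205,[(149,327),(127,216),(191,220)],.074),"medium":(6,205,205,[(539,293),(541,110),(602,123)],.098),"long":(6,350,215,[(586,443),(599,199),(657,213)],.122)}
def draw(q,col):
    cv2.polylines(big,[np.round((q+.5)*4-.5).astype(int)],True,col,1)
for n,(f,x,y,p,L) in S.items():
    w=pix2world("top",crop(p,f,x,y),.039)
    d=(w[1]+w[2])/2-w[0]; l=np.linalg.norm(d[:2]); b=w[1]-w[2]
    yaw=np.arctan2(d[1],d[0]); y2=np.arctan2(-b[0],b[1])
    o=w[0,:2]+(L/2-.017)*np.array([np.cos(yaw),np.sin(yaw)])
    print(n,"ring",w[0,:2].round(4),"len",l.round(4),"exp",L-.036,"yaw",yaw.round(3),y2.round(3),"o",o.round(4))
    draw(proj("top",box(o,yaw,L,.034,0.0)),(0,0,255));draw(proj("top",box(o,yaw,L,.034,0.04)),(255,255,0))
T={"blue":[(22,32),(172,27),(177,200),(23,204)],"green":[(302,35),(449,28),(459,198),(310,206)],"orange":[(585,80),(732,70),(756,236),(608,250)]}
for n,p in T.items():
    w=pix2world("top",crop(p,2.6,150,110),.03)[:,:2]
    o=w.mean(0); e=(w[0]+w[1]-w[2]-w[3]); yaw=np.arctan2(e[1],e[0])
    print(n,o.round(4),"yaw",yaw.round(3),"L",[np.linalg.norm(w[a]-w[b]).round(4) for a,b in((0,3),(1,2),(0,1),(3,2))])
    draw(proj("top",box(o,yaw,.148,.126,0.03)),(0,0,255));draw(proj("top",box(o,yaw,.142,.120,0.003)),(255,255,255))
cv2.imwrite("pics/ov1.png",big[430:1230,600:1350][:600*1]); cv2.imwrite("pics/ov2.png",big[500:1230,1340:1900][:,:])
cv2.imwrite("pics/ov1.png",cv2.resize(big[430:1100,600:1350],None,fx=.85,fy=.85,interpolation=3)); cv2.imwrite("pics/ov2.png",cv2.resize(big[500:1230,1340:1900],None,fx=.8,fy=.8,interpolation=3))
E
python3 m.py
```

```text
short ring [0.3931 0.1511] len 0.0378 exp 0.038 yaw -0.096 -0.074 o [0.413  0.1492]
medium ring [0.4029 0.0158] len 0.0626 exp 0.062000000000000006 yaw -0.201 -0.224 o [0.4343 0.0095]
long ring [ 0.3218 -0.3097] len 0.0861 exp 0.086 yaw -0.232 -0.25 o [ 0.3646 -0.3198]
blue [0.6201 0.2427] yaw 0.034 L [np.float64(0.1473), np.float64(0.1478), np.float64(0.1271), np.float64(0.1274)]
green [0.6166 0.008 ] yaw 0.032 L [np.float64(0.1458), np.float64(0.146), np.float64(0.1244), np.float64(0.1233)]
orange [ 0.5793 -0.2374] yaw 0.085 L [np.float64(0.1457), np.float64(0.1446), np.float64(0.1301), np.float64(0.129)]
```

View pics/ov1.png

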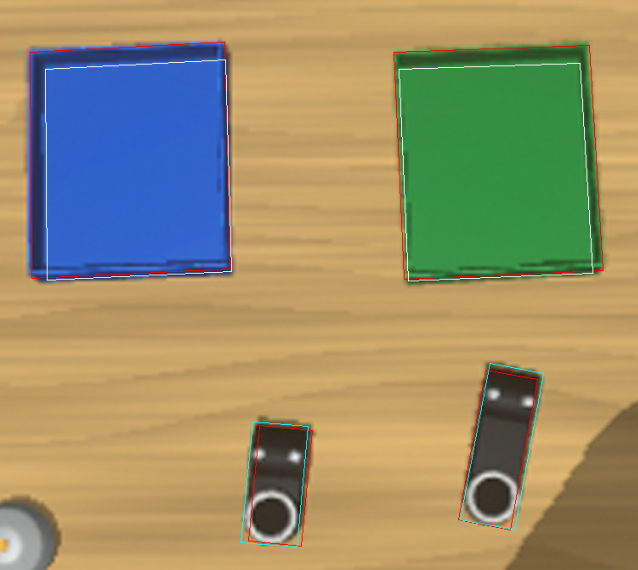

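View pics/ov2.png

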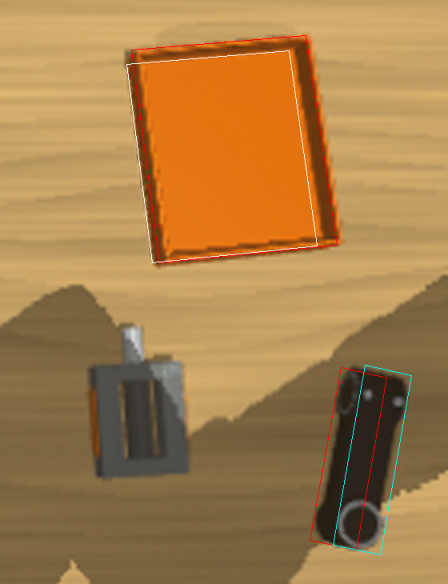

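```bash
cat > to.py <<'E'
import sys; from h import *
from scipy.spatial.transform import Rotation as R
# usage: to.py x y z yaw
x,y,z,yaw=map(float,sys.argv[1:5]); s=get_state()
A=R.from_euler("xyz",s["ee_rot"]); B=R.from_euler("xyz",[np.pi,0,yaw])
d=np.array([x,y,z])-s["eef_pos"]
print("t",round(s["t"],2),"slide",(A.inv().apply(d)/.5).round(4).tolist(),"turn",((A.inv()*B).as_rotvec()/2/np.pi).round(4).tolist(),"dist",np.linalg.norm(d).round(3),"width",s["width"].round(4),"F",s["force"].round(1))
E
python3 to.py .42 -.46 .2 3.05
```

```text
Traceback (most recent call last):
  File "to.py", line 7, in <module>
    print("t",round(s["t"],2),"slide",(A.inv().apply(d)/.5).round(4).tolist(),"turn",((A.inv()*B).as_rotvec()/2/np.pi).round(4).tolist(),"dist",np.linalg.norm(d).round(3),"width",s["width"].round(4),"F",s["force"].round(1))
                                                                                                                                                                                   ^^^^^^^^^^^^^^^^
AttributeError: 'float' object has no attribute 'round'
```

```bash
sed -i 's/s\["width"\].round(4)/round(s["width"],4)/' to.py; python3 to.py .42 -.46 .2 3.05; python3 to.py .42 -.46 .22 2.9
```

```text
t 0.15 slide [-0.5287, 0.2211, 0.0519] turn [0.0002, -0.0001, 0.0626] dist 0.288 width 0.0874 F [-0.4  0.1 -0. ]
t 0.15 slide [-0.5286, 0.2212, 0.0119] turn [0.0002, -0.0001, 0.0865] dist 0.287 width 0.0874 F [-0.4  0.1 -0. ]
```

```bash
python3 -m crank '[{"slide":[-0.53,0.22,0.03],"turn":[0,0,0.06],"fingers":0.5},{"slide":[-0.53,0.22,0.03],"turn":[0,0,0.06],"fingers":0.5},{"slide":[-0.53,0.22,0.03],"turn":[0,0,0.06],"fingers":0.5},{"slide":[-0.53,0.22,0.03],"turn":[0,0,0.06],"fingers":0.5},{"slide":[-0.53,0.22,0.03],"turn":[0,0,0.06],"fingers":0.5}]' 40; python3 to.py .45 -.1 .2 3.05
```

```text
t: 0.57
eef_pos: [0.3573, -0.5132, 0.2156]
ee_rot: [3.141, -0.0, 3.064]
force: [1.4, -0.2, -0.5]
width: 0.0662
t 0.57 slide [-0.1208, 0.8383, 0.0315] turn [0.0, -0.0, 0.0022] dist 0.424 width 0.0662 F [ 1.4 -0.2 -0.5]
```

```bash
python3 -m crank '[{"slide":[-0.12,0.84,0.02],"turn":[0,0,0],"fingers":0.4},{"slide":[-0.12,0.84,0.02],"turn":[0,0,0],"fingers":0.4},{"slide":[-0.12,0.84,0.02],"turn":[0,0,0],"fingers":0.4},{"slide":[-0.12,0.84,0.02],"turn":[0,0,0],"fingers":0.4},{"slide":[-0.12,0.84,0.02],"turn":[0,0,0],"fingers":0.4}]'; python3 to.py .43 .149 .2 3.05
```

```text
t: 0.98
eef_pos: [0.4011, -0.3093, 0.2108]
ee_rot: [3.141, -0.0, 3.066]
force: [1.4, 0.8, -0.2]
width: 0.0611
t 0.98 slide [0.0114, 0.9183, 0.0217] turn [0.0, -0.0, 0.0026] dist 0.459 width 0.0611 F [ 1.4  0.8 -0.2]
```

```bash
python3 -m crank '[{"slide":[0.02,0.84,0.02],"turn":[0,0,0],"fingers":0.4},{"slide":[0.02,0.84,0.02],"turn":[0,0,0],"fingers":0.4},{"slide":[0.02,0.84,0.02],"turn":[0,0,0],"fingers":0.4},{"slide":[0.02,0.84,0.02],"turn":[0,0,0],"fingers":0.4},{"slide":[0.02,0.84,0.02],"turn":[0,0,0],"fingers":0.4}]'; python3 to.py .407 .1498 .17 3.05
```

```text
t: 1.4
eef_pos: [0.4114, -0.1014, 0.2062]
ee_rot: [3.141, 0.001, 3.066]
force: [1.2, -0.4, 0.1]
width: 0.0614
t 1.4 slide [0.0467, 0.5003, 0.0724] turn [0.0, 0.0001, 0.0026] dist 0.254 width 0.0614 F [ 1.2 -0.4  0.1]
```

```bash
python3 -m crank '[{"slide":[0.045,0.5,0.07],"turn":[0,0,0.003],"fingers":0.4},{"slide":[0.045,0.5,0.07],"turn":[0,0,0.003],"fingers":0.4},{"slide":[0.045,0.5,0.07],"turn":[0,0,0.003],"fingers":0.4},{"slide":[0.045,0.5,0.07],"turn":[0,0,0.003],"fingers":0.4},{"slide":[0.045,0.5,0.07],"turn":[0,0,0.003],"fingers":0.4}]'; python3 to.py .407 .1498 .12 3.05
python3 - <<'E'
from h import *
c=get_calibration("wrist"); im=grab_frame("wrist")[:,:,::-1]; cv2.imwrite("pics/w1.png",im)
E
```

```text
t: 1.82
eef_pos: [0.4083, 0.1051, 0.1774]
ee_rot: [3.141, 0.001, 3.048]
force: [1.9, -0.8, 0.2]
width: 0.0615
t 1.82 slide [0.0109, 0.0887, 0.1149] turn [0.0001, 0.0001, -0.0003] dist 0.073 width 0.0615 F [ 1.9 -0.8  0.2]
```

View pics/w1.png

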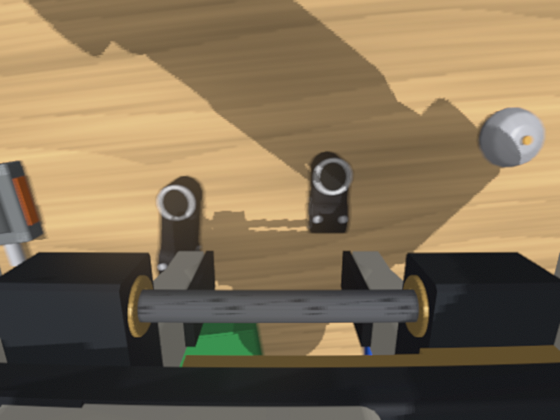

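The wrist view shows the short stem with its ring at (333,176) and bolts at (316,219) and (343,219). The medium stem's ring is at (178,203).

```bash
python3 - <<'E'
from h import *
print(pix2world("wrist",[(333,176),(316,219.5),(343,219.5),(177,203)],.04).round(4))
E
python3 to.py .408 .1495 .06 3.056
```

```text
[[0.3947 0.1597 0.04  ]
 [0.4316 0.1432 0.04  ]
 [0.4337 0.1666 0.04  ]
 [0.406  0.0257 0.04  ]]
t 1.87 slide [0.0095, 0.0771, 0.2334] turn [0.0003, 0.0002, -0.0009] dist 0.123 width 0.0613 F [ 1.7  5.9 -0.2]
```

```bash
python3 -m crank '[{"slide":[0.01,0.06,0.1],"turn":[0,0,-0.001],"fingers":0.4},{"slide":[0.01,0.06,0.1],"turn":[0,0,-0.001],"fingers":0.4},{"slide":[0.01,0.06,0.1],"turn":[0,0,-0.001],"fingers":0.4},{"slide":[0.01,0.06,0.1],"turn":[0,0,-0.001],"fingers":0.4}]'; python3 to.py .408 .1495 .06 3.056
python3 - <<'E'
from h import *
c=get_calibration("wrist"); im=grab_frame("wrist")[:,:,::-1]; cv2.imwrite("pics/w2.png",im[:420])
np.save("c2.npy",c["pose"])
E
python3 to.py .408 .1495 .06 3.056
```

```text
t: 2.2
eef_pos: [0.4063, 0.1333, 0.1268]
ee_rot: [-3.14, -0.001, 3.055]
force: [0.8, 0.1, -0.5]
width: 0.0613
t 2.2 slide [-0.0008, 0.0329, 0.1336] turn [-0.0003, -0.0002, -0.0001] dist 0.069 width 0.0613 F [ 0.8  0.1 -0.5]
t 2.25 slide [0.0007, 0.0326, 0.1353] turn [-0.0001, -0.0, -0.0002] dist 0.07 width 0.0615 F [0.3 0.2 0.9]
```

View pics/w2.png

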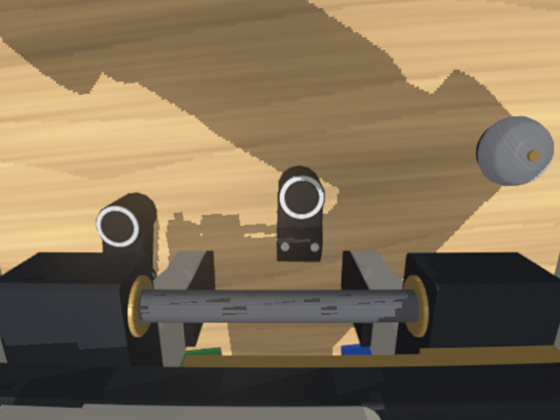

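```bash
python3 - <<'E'
from h import *
c=get_calibration("wrist"); c["pose"]=np.load("c2.npy")
w=pix2world("wrist",[(302,197.5),(285.5,246.5),(314.5,246.5),(118.5,226.5)],.04,c);print(w.round(4))
d=(w[1]+w[2])/2-w[0];print(np.arctan2(d[1],d[0]))
E
```

```text
[[0.3947 0.1524 0.04  ]
 [0.4308 0.1379 0.04  ]
 [0.4326 0.1591 0.04  ]
 [0.4051 0.0177 0.04  ]]
-0.1054638385309691
```

```bash
python3 to.py .408 .1505 .03 3.051; python3 -m crank '[{"slide":[0,0.034,0.01],"turn":[0,0,0.001],"fingers":0.4},{"slide":[0,0.034,0.05],"turn":[0,0,0.001],"fingers":0.4},{"slide":[0,0.034,0.12],"turn":[0,0,0.001],"fingers":0.4},{"slide":[0,0.034,0.195],"turn":[0,0,0.001],"fingers":0.4},{"slide":[0,0.034,0.195],"turn":[0,0,0.001],"fingers":0.4}]';python3 to.py .408 .1505 .007 3.051
```

```text
t 2.25 slide [0.0008, 0.0347, 0.1953] turn [-0.0001, -0.0, 0.0006] dist 0.099 width 0.0615 F [0.3 0.2 0.9]
t: 2.67
eef_pos: [0.4061, 0.1475, 0.0259]
ee_rot: [-3.136, -0.005, 3.045]
force: [-0.0, -0.9, 0.2]
width: 0.0615
t 2.67 slide [-0.0034, 0.0066, 0.0378] turn [-0.0008, -0.0008, -0.0009] dist 0.019 width 0.0615 F [-0.  -0.9  0.2]
```

```bash
python3 -m crank '[{"slide":[-0.003,0.004,0.016],"turn":[0,0,-0.001],"fingers":0.4},{"slide":[-0.003,0.004,0.035],"turn":[0,0,-0.001],"fingers":0.4},{"slide":[-0.003,0.004,0.035],"turn":[0,0,-0.001],"fingers":0.4}]';python3 to.py .408 .1505 .007 3.051
```

```text
t: 2.92
eef_pos: [0.411, 0.1526, 0.0133]
ee_rot: [3.141, 0.001, 3.054]
force: [-0.2, -0.8, -0.6]
width: 0.0611
t 2.92 slide [0.0057, -0.0047, 0.0125] turn [0.0002, 0.0002, 0.0004] dist 0.007 width 0.0611 F [-0.2 -0.8 -0.6]
```

```bash
python3 -m crank '[{"slide":[0.002,-0.002,0.008],"turn":[0,0,0],"fingers":0.4},{"slide":[0.002,-0.002,0.008],"turn":[0,0,0],"fingers":0.4}]';python3 to.py .408 .1505 .007 3.051
```

```text
t: 3.08
eef_pos: [0.4095, 0.1516, 0.0095]
ee_rot: [3.14, 0.001, 3.054]
force: [-0.3, -0.1, 0.2]
width: 0.0613
t 3.08 slide [0.0027, -0.0025, 0.0049] turn [0.0003, 0.0002, 0.0004] dist 0.003 width 0.0613 F [-0.3 -0.1  0.2]
```

Close enough; close the jaws.

```bash
python3 -m crank '[{"slide":[0.001,-0.001,0.003],"turn":[0,0,0],"fingers":-1},{"slide":[0.001,-0.001,0.003],"turn":[0,0,0],"fingers":-1},{"slide":[0.001,-0.001,0.003],"turn":[0,0,0],"fingers":-1},{"slide":[0.001,-0.001,0.003],"turn":[0,0,0],"fingers":-1},{"slide":[0.001,-0.001,0.003],"turn":[0,0,0],"fingers":-1}]' 35;python3 to.py .408 .1505 .13 3.051
```

```text
t: 3.5
eef_pos: [0.4084, 0.1509, 0.007]
ee_rot: [3.141, 0.0, 3.054]
force: [-0.7, 1.0, 2.3]
width: 0.0336
t 3.5 slide [0.0007, -0.0008, -0.2459] turn [0.0, 0.0, 0.0005] dist 0.123 width 0.0336 F [-0.7  1.   2.3]
```

```bash
python3 -m crank '[{"slide":[0,0,0],"turn":[0,0,0],"fingers":-1},{"slide":[0,0,-0.03],"turn":[0,0,0],"fingers":-1},{"slide":[0,0,-0.1],"turn":[0,0,0],"fingers":-1},{"slide":[0,0,-0.18],"turn":[0,0,0],"fingers":-1},{"slide":[0,0,-0.22],"turn":[0,0,0],"fingers":-1}]';python3 to.py .614 .2425 .12 3.1756
```

```text
t: 3.92
eef_pos: [0.4094, 0.1516, 0.1204]
ee_rot: [3.14, 0.003, 3.055]
force: [0.6, 0.6, -0.8]
width: 0.0332
t 3.92 slide [-0.3919, 0.2167, 0.0024] turn [0.0003, 0.0004, -0.0192] dist 0.224 width 0.0332 F [ 0.6  0.6 -0.8]
```

```bash
python3 -m crank '[{"slide":[-0.06,0.034,0],"turn":[0,0,-0.003],"fingers":-1},{"slide":[-0.14,0.077,0],"turn":[0,0,-0.007],"fingers":-1},{"slide":[-0.22,0.12,0],"turn":[0,0,-0.012],"fingers":-1},{"slide":[-0.3,0.165,0],"turn":[0,0,-0.017],"fingers":-1},{"slide":[-0.36,0.199,0],"turn":[0,0,-0.019],"fingers":-1}]';python3 to.py .614 .2425 .05 3.1756; python3 - <<'E'
from h import *
cv2.imwrite("pics/w3.png",grab_frame("wrist")[:,:,::-1]);cv2.imwrite("pics/s3.png",grab_frame("scene")[:,:,::-1])
E
python3 to.py .614 .2425 .05 3.1756
```

```text
t: 4.33
eef_pos: [0.5938, 0.2328, 0.1165]
ee_rot: [-3.142, -0.0, -3.108]
force: [0.5, 0.1, 0.6]
width: 0.0337
t 4.33 slide [-0.0411, 0.0181, 0.133] turn [-0.0, -0.0001, -0.0001] dist 0.07 width 0.0337 F [0.5 0.1 0.6]
t 4.43 slide [-0.035, 0.0156, 0.1292] turn [-0.0002, 0.0, -0.0003] dist 0.067 width 0.0336 F [-1.3 -1.3 -1.5]
```

View pics/s3.png

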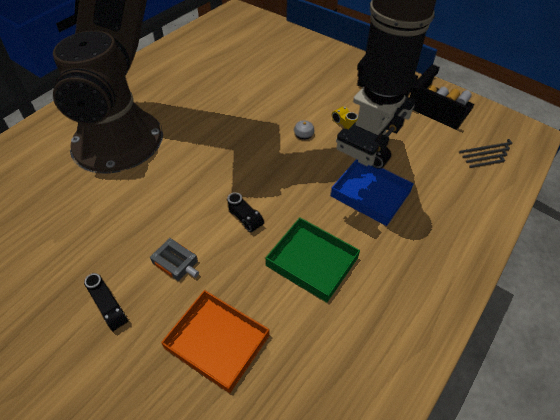

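View pics/w3.png

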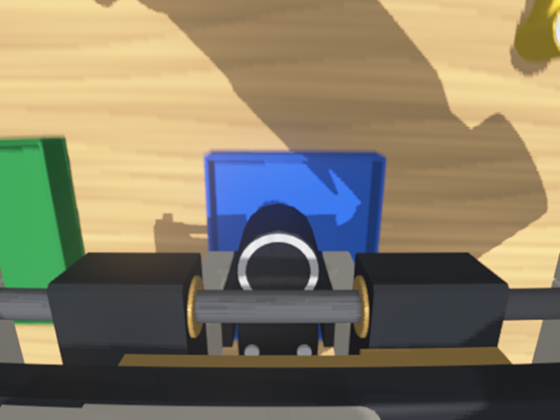

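Stem held level over the blue tray. Lowering.

```bash
python3 -m crank '[{"slide":[-0.034,0.016,0.02],"turn":[0,0,0],"fingers":-1},{"slide":[-0.034,0.016,0.06],"turn":[0,0,0],"fingers":-1},{"slide":[-0.034,0.016,0.12],"turn":[0,0,0],"fingers":-1},{"slide":[-0.034,0.016,0.16],"turn":[0,0,0],"fingers":-1},{"slide":[-0.034,0.016,0.175],"turn":[0,0,0],"fingers":-1}]';python3 -m crank '[{"slide":[0,0,0],"turn":[0,0,0],"fingers":-1}]';python3 to.py .614 .2425 .010 3.1756
```

```text
t: 4.85
eef_pos: [0.6066, 0.2394, 0.0253]
ee_rot: [-3.139, -0.005, -3.111]
force: [-0.4, -0.3, -1.3]
width: 0.0336
t: 4.93
eef_pos: [0.6074, 0.2398, 0.0268]
ee_rot: [-3.139, -0.004, -3.11]
force: [-0.2, -0.1, -0.6]
width: 0.0336
t 4.93 slide [-0.0135, 0.0051, 0.0336] turn [-0.0004, -0.0006, -0.0004] dist 0.018 width 0.0336 F [-0.2 -0.1 -0.6]
```

```bash
python3 -m crank '[{"slide":[-0.008,0.003,0.012],"turn":[0,0,0],"fingers":-1},{"slide":[-0.008,0.003,0.025],"turn":[0,0,0],"fingers":-1},{"slide":[-0.008,0.003,0.025],"turn":[0,0,0],"fingers":-1},{"slide":[-0.008,0.003,0.025],"turn":[0,0,0],"fingers":-1}]';python3 to.py .614 .2425 .010 3.1756
```

```text
t: 5.27
eef_pos: [0.6131, 0.2426, 0.0173]
ee_rot: [3.141, 0.0, -3.11]
force: [-0.7, -0.1, 0.3]
width: 0.0338
t 5.27 slide [-0.0017, -0.0003, 0.0146] turn [0.0001, 0.0001, -0.0004] dist 0.007 width 0.0338 F [-0.7 -0.1  0.3]
```

```bash
python3 -m crank '[{"slide":[0,0,0.006],"turn":[0,0,0],"fingers":-1},{"slide":[0,0,0.01],"turn":[0,0,0],"fingers":-1},{"slide":[0,0,0.01],"turn":[0,0,0],"fingers":-1},{"slide":[0,0,0.01],"turn":[0,0,0],"fingers":-1}]';python3 to.py .614 .2425 .010 3.1756
```

```text
t: 5.6
eef_pos: [0.6129, 0.2424, 0.0119]
ee_rot: [3.142, 0.0, -3.11]
force: [-0.2, -0.1, -1.0]
width: 0.034
t 5.6 slide [-0.0022, 0.0, 0.0038] turn [0.0, 0.0, -0.0004] dist 0.002 width 0.034 F [-0.2 -0.1 -1. ]
```

```bash
python3 -m crank '[{"slide":[0,0,0.004],"turn":[0,0,0],"fingers":-1},{"slide":[0,0,0.004],"turn":[0,0,0],"fingers":-1},{"slide":[0,0,0.004],"turn":[0,0,0],"fingers":-1}]';python3 to.py .614 .2425 .010 3.1756
```

```text
t: 5.85
eef_pos: [0.6133, 0.2427, 0.0101]
ee_rot: [3.141, 0.001, -3.11]
force: [0.8, 1.2, 0.9]
width: 0.0337
t 5.85 slide [-0.0014, -0.0004, 0.0003] turn [0.0001, 0.0001, -0.0004] dist 0.001 width 0.0337 F [0.8 1.2 0.9]
```

```bash
python3 -m crank '[{"slide":[0,0,0.002],"turn":[0,0,0],"fingers":-1},{"slide":[0,0,0.002],"turn":[0,0,0],"fingers":0.2},{"slide":[0,0,0.002],"turn":[0,0,0],"fingers":0.2},{"slide":[0,0,0.002],"turn":[0,0,0],"fingers":0.2},{"slide":[0,0,0.002],"turn":[0,0,0],"fingers":0.2}]';python3 to.py .614 .2425 .13 3.1756
```

```text
t: 6.27
eef_pos: [0.6128, 0.2424, 0.0086]
ee_rot: [-3.141, -0.0, -3.11]
force: [0.5, 0.3, -0.6]
width: 0.051
t 6.27 slide [-0.0023, 0.0001, -0.2428] turn [-0.0, -0.0001, -0.0004] dist 0.121 width 0.051 F [ 0.5  0.3 -0.6]
```

Lift straight up, then check.

```bash
python3 -m crank '[{"slide":[0,0,-0.02],"turn":[0,0,0],"fingers":0.2},{"slide":[0,0,-0.08],"turn":[0,0,0],"fingers":0.2},{"slide":[0,0,-0.15],"turn":[0,0,0],"fingers":0.2},{"slide":[0,0,-0.23],"turn":[0,0,0],"fingers":0.2},{"slide":[0,0,-0.26],"turn":[0,0,0],"fingers":0.2}]';python3 to.py .4280 .011 .13 2.935; python3 - <<'E'
from h import *
cv2.imwrite("pics/w4.png",grab_frame("wrist")[:,:,::-1]);cv2.imwrite("pics/t4.png",grab_frame("top")[:,:,::-1])
E
```

```text
t: 6.68
eef_pos: [0.6152, 0.2435, 0.1456]
ee_rot: [3.139, 0.007, -3.109]
force: [0.4, -0.3, 0.9]
width: 0.0524
t 6.68 slide [0.3897, -0.4525, 0.0273] turn [0.0006, 0.001, 0.0381] dist 0.299 width 0.0524 F [ 0.4 -0.3  0.9]
```

View pics/w4.png

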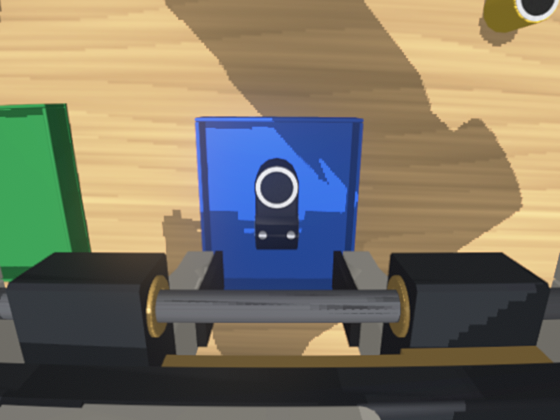

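View pics/t4.png

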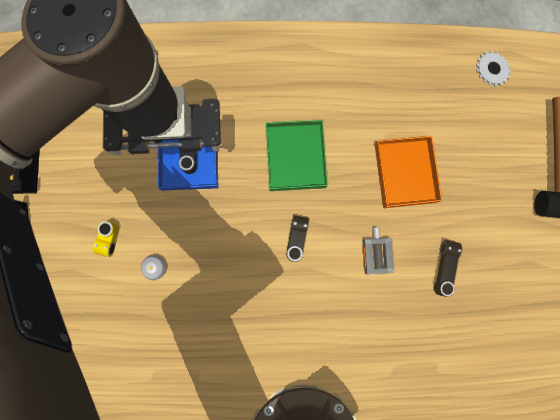

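The short stem lies flat in the middle of the blue tray, with its ring at wrist (277,187). The bell and pedal haven't moved. Now the medium stem.

```bash
python3 -m crank '[{"slide":[0.39,-0.45,0],"turn":[0,0,0.038],"fingers":0.3},{"slide":[0.39,-0.45,0],"turn":[0,0,0.038],"fingers":0.3},{"slide":[0.39,-0.45,0],"turn":[0,0,0.038],"fingers":0.3},{"slide":[0.39,-0.45,0],"turn":[0,0,0.038],"fingers":0.3},{"slide":[0.39,-0.45,0],"turn":[0,0,0.038],"fingers":0.3}]';python3 to.py .4304 .0112 .13 2.9316
```

```text
t: 7.2
eef_pos: [0.4797, 0.0792, 0.1386]
ee_rot: [-3.141, -0.001, 2.935]
force: [-0.0, 0.0, 0.7]
width: 0.057
t 7.2 slide [0.0685, -0.1534, 0.0173] turn [-0.0001, -0.0001, 0.0005] dist 0.084 width 0.057 F [-0.   0.   0.7]
```

```bash
python3 -m crank '[{"slide":[0.06,-0.15,0],"turn":[0,0,0],"fingers":0.4},{"slide":[0.06,-0.15,0.02],"turn":[0,0,0],"fingers":0.4},{"slide":[0.06,-0.15,0.03],"turn":[0,0,0],"fingers":0.4},{"slide":[0.06,-0.15,0.03],"turn":[0,0,0],"fingers":0.4}]';python3 to.py .4304 .0112 .03 2.9316; python3 - <<'E'
from h import *
c=get_calibration("wrist"); im=grab_frame("wrist")[:,:,::-1]; cv2.imwrite("pics/w5.png",im[:420])
np.save("c5.npy",c["pose"])
E
```

```text
t: 7.53
eef_pos: [0.4348, 0.0118, 0.1234]
ee_rot: [-3.141, -0.001, 2.932]
force: [-0.1, 0.0, 0.7]
width: 0.0613
t 7.53 slide [0.0081, -0.003, 0.1868] turn [-0.0001, -0.0002, 0.0001] dist 0.094 width 0.0613 F [-0.1  0.   0.7]
```

View pics/w5.png

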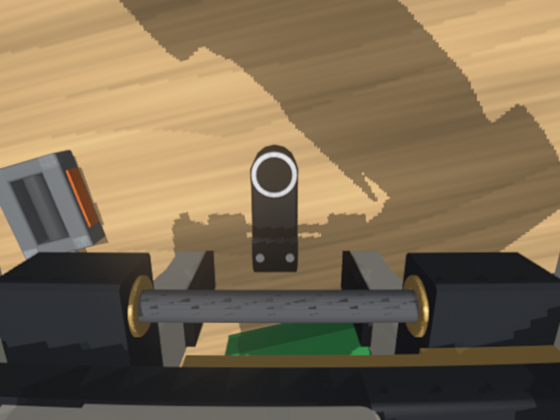

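```bash
python3 - <<'E'
from h import *
c=get_calibration("wrist"); c["pose"]=np.load("c5.npy")
w=pix2world("wrist",[(273.5,174.5),(260,258),(290,258)],.04,c);print(w.round(4))
d=(w[1]+w[2])/2-w[0];a=np.arctan2(d[1],d[0]);print(a,w[0]+.027*np.array([np.cos(a),np.sin(a),0]))
E
python3 -m crank '[{"slide":[0.007,-0.003,0.02],"turn":[0,0,0],"fingers":0.4},{"slide":[0.007,-0.003,0.08],"turn":[0,0,0],"fingers":0.4},{"slide":[0.007,-0.003,0.15],"turn":[0,0,0],"fingers":0.4},{"slide":[0.007,-0.003,0.18],"turn":[0,0,0],"fingers":0.4},{"slide":[0.007,-0.003,0.18],"turn":[0,0,0],"fingers":0.4}]';python3 to.py .4304 .0112 .007 2.9316
```

```text
[[ 0.4048  0.0164  0.04  ]
 [ 0.4632 -0.0062  0.04  ]
 [ 0.4678  0.0153  0.04  ]]
-0.19377326087173258 [0.43128993 0.0112356  0.04      ]
t: 8.0
eef_pos: [0.4317, 0.0127, 0.031]
ee_rot: [-3.138, -0.005, 2.935]
force: [-0.8, -0.3, 0.7]
width: 0.0612
t 8.0 slide [0.0017, -0.0033, 0.0481] turn [-0.0006, -0.0008, 0.0005] dist 0.024 width 0.0612 F [-0.8 -0.3  0.7]
```

```bash
python3 -m crank '[{"slide":[0,-0.002,0.02],"turn":[0,0,0],"fingers":0.4},{"slide":[0,-0.002,0.043],"turn":[0,0,0],"fingers":0.4},{"slide":[0,-0.002,0.043],"turn":[0,0,0],"fingers":0.4},{"slide":[0,-0.002,0.043],"turn":[0,0,0],"fingers":0.4}]';python3 to.py .4312 .0112 .007 2.9400
```

```text
t: 8.33
eef_pos: [0.4336, 0.0124, 0.013]
ee_rot: [-3.141, 0.0, 2.935]
force: [-1.1, 0.5, 0.6]
width: 0.0613
t 8.33 slide [0.0042, -0.0034, 0.0119] turn [-0.0, 0.0, -0.0007] dist 0.007 width 0.0613 F [-1.1  0.5  0.6]
```

```bash
python3 -m crank '[{"slide":[0.003,-0.001,0.012],"turn":[0,0,0],"fingers":0.4},{"slide":[0.003,-0.001,0.012],"turn":[0,0,0],"fingers":0.4},{"slide":[0.003,-0.001,0.012],"turn":[0,0,0],"fingers":0.4}]';python3 to.py .4312 .0112 .007 2.9400
```

```text
t: 8.58
eef_pos: [0.4314, 0.0118, 0.0067]
ee_rot: [3.141, 0.0, 2.935]
force: [-0.1, -0.6, -0.1]
width: 0.0616
t 8.58 slide [0.0001, -0.0013, -0.0006] turn [0.0, 0.0001, -0.0008] dist 0.001 width 0.0616 F [-0.1 -0.6 -0.1]
```

```bash
python3 -m crank '[{"slide":[0,0,0],"turn":[0,0,0],"fingers":-1},{"slide":[0,0,0],"turn":[0,0,0],"fingers":-1},{"slide":[0,0,0],"turn":[0,0,0],"fingers":-1},{"slide":[0,0,0],"turn":[0,0,0],"fingers":-1},{"slide":[0,0,0],"turn":[0,0,0],"fingers":-1}]' 40;python3 to.py .4312 .0112 .007 2.9400
```

```text
t: 9.0
eef_pos: [0.4313, 0.0116, 0.0064]
ee_rot: [3.142, 0.0, 2.934]
force: [-0.0, 0.8, 1.2]
width: 0.0338
t 9.0 slide [-0.0001, -0.0009, -0.0011] turn [0.0, 0.0, -0.0009] dist 0.001 width 0.0338 F [-0.   0.8  1.2]
```

```bash
python3 -m crank '[{"slide":[0,0,0],"turn":[0,0,0],"fingers":-1},{"slide":[0,0,-0.03],"turn":[0,0,0],"fingers":-1},{"slide":[0,0,-0.09],"turn":[0,0,0],"fingers":-1},{"slide":[0,0,-0.15],"turn":[0,0,0],"fingers":-1},{"slide":[0,0,-0.19],"turn":[0,0,0],"fingers":-1}]';python3 to.py .6116 .0078 .11 3.1736
```

```text
t: 9.42
eef_pos: [0.4317, 0.0117, 0.1035]
ee_rot: [3.141, 0.001, 2.935]
force: [0.5, 0.2, -2.0]
width: 0.0336
t 9.42 slide [-0.3538, 0.0662, -0.0125] turn [0.0001, 0.0002, -0.038] dist 0.18 width 0.0336 F [ 0.5  0.2 -2. ]
```

```bash
python3 -m crank '[{"slide":[-0.06,0.011,0],"turn":[0,0,-0.008],"fingers":-1},{"slide":[-0.14,0.026,0],"turn":[0,0,-0.018],"fingers":-1},{"slide":[-0.22,0.041,0],"turn":[0,0,-0.028],"fingers":-1},{"slide":[-0.3,0.056,0],"turn":[0,0,-0.038],"fingers":-1},{"slide":[-0.35,0.066,0],"turn":[0,0,-0.038],"fingers":-1}]';python3 -m crank '[{"slide":[0,0,0],"turn":[0,0,0],"fingers":-1}]';python3 to.py .6116 .0078 .03 3.1736;python3 - <<'E'
from h import *
cv2.imwrite("pics/w6.png",grab_frame("wrist")[:,:,::-1])
E
```

```text
t: 9.83
eef_pos: [0.6127, 0.0077, 0.1008]
ee_rot: [-3.141, 0.001, -3.106]
force: [0.2, 0.8, -1.4]
width: 0.0336
t: 9.92
eef_pos: [0.6138, 0.0078, 0.1001]
ee_rot: [-3.141, 0.001, -3.11]
force: [0.7, 0.4, -0.3]
width: 0.0336
t 9.92 slide [0.0046, 0.0002, 0.1403] turn [-0.0001, 0.0001, -0.0001] dist 0.07 width 0.0336 F [ 0.7  0.4 -0.3]
```

View pics/w6.png

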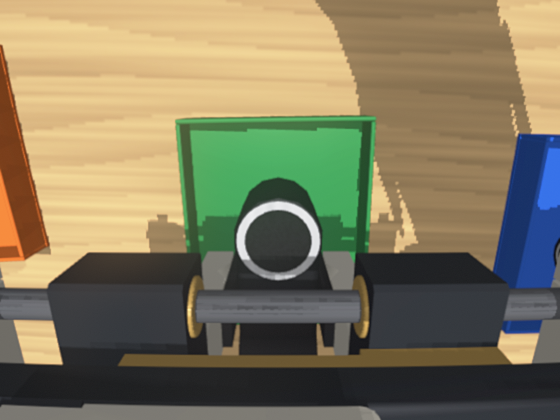

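The medium stem hangs level over the green tray, centred between walls at columns 180 and 375. Lowering.

```bash
python3 -m crank '[{"slide":[0.003,0,0.03],"turn":[0,0,0],"fingers":-1},{"slide":[0.003,0,0.08],"turn":[0,0,0],"fingers":-1},{"slide":[0.003,0,0.12],"turn":[0,0,0],"fingers":-1},{"slide":[0.003,0,0.145],"turn":[0,0,0],"fingers":-1},{"slide":[0.003,0,0.15],"turn":[0,0,0],"fingers":-1}]';python3 -m crank '[{"slide":[0,0,0],"turn":[0,0,0],"fingers":-1},{"slide":[0,0,0],"turn":[0,0,0],"fingers":-1}]';python3 to.py .6116 .0078 .0094 3.1736
```

```text
t: 10.38
eef_pos: [0.6048, 0.0074, 0.0236]
ee_rot: [-3.141, -0.005, -3.111]
force: [-0.2, 1.3, -2.1]
width: 0.0341
t: 10.55
eef_pos: [0.6078, 0.008, 0.027]
ee_rot: [-3.142, 0.0, -3.11]
force: [0.2, -0.5, -1.3]
width: 0.0335
t 10.55 slide [-0.0076, -0.0007, 0.0352] turn [-0.0, 0.0001, -0.0] dist 0.018 width 0.0335 F [ 0.2 -0.5 -1.3]
```

```bash
python3 -m crank '[{"slide":[-0.004,0,0.012],"turn":[0,0,0],"fingers":-1},{"slide":[-0.004,0,0.025],"turn":[0,0,0],"fingers":-1},{"slide":[-0.004,0,0.03],"turn":[0,0,0],"fingers":-1},{"slide":[-0.004,0,0.03],"turn":[0,0,0],"fingers":-1},{"slide":[-0.004,0,0.03],"turn":[0,0,0],"fingers":-1}]';python3 to.py .6116 .0078 .0094 3.1736
```

```text
t: 10.97
eef_pos: [0.6096, 0.0079, 0.0112]
ee_rot: [-3.141, -0.0, -3.11]
force: [-0.4, 0.3, -0.5]
width: 0.0339
t 10.97 slide [-0.0039, -0.0004, 0.0036] turn [-0.0, -0.0001, -0.0001] dist 0.003 width 0.0339 F [-0.4  0.3 -0.5]
```

```bash
python3 -m crank '[{"slide":[0,0,0.004],"turn":[0,0,0],"fingers":-1},{"slide":[0,0,0.004],"turn":[0,0,0],"fingers":-1},{"slide":[0,0,0.004],"turn":[0,0,0],"fingers":-1}]';python3 to.py .6116 .0078 .0094 3.1736
```

```text
t: 11.22
eef_pos: [0.61, 0.008, 0.0095]
ee_rot: [3.142, 0.0, -3.11]
force: [1.5, -0.9, -0.9]
width: 0.0338
t 11.22 slide [-0.0033, -0.0006, 0.0002] turn [0.0, 0.0001, -0.0001] dist 0.002 width 0.0338 F [ 1.5 -0.9 -0.9]
```

```bash
python3 -m crank '[{"slide":[0,0,0.001],"turn":[0,0,0],"fingers":0.2},{"slide":[0,0,0.001],"turn":[0,0,0],"fingers":0.2},{"slide":[0,0,0.001],"turn":[0,0,0],"fingers":0.2},{"slide":[0,0,0.001],"turn":[0,0,0],"fingers":0.2},{"slide":[0,0,0.001],"turn":[0,0,0],"fingers":0.2}]';python3 -m crank '[{"slide":[0,0,-0.02],"turn":[0,0,0],"fingers":0.2},{"slide":[0,0,-0.08],"turn":[0,0,0],"fingers":0.2},{"slide":[0,0,-0.15],"turn":[0,0,0],"fingers":0.2},{"slide":[0,0,-0.23],"turn":[0,0,0],"fingers":0.2},{"slide":[0,0,-0.26],"turn":[0,0,0],"fingers":0.2}]'; python3 - <<'E'
from h import *
cv2.imwrite("pics/w7.png",grab_frame("wrist")[:,:,::-1])
E
python3 to.py .366 -.32 .15 2.9
```

```text
t: 11.63
eef_pos: [0.6098, 0.008, 0.0089]
ee_rot: [-3.142, 0.0, -3.11]
force: [-0.5, 0.5, 0.4]
width: 0.0525
t: 12.05
eef_pos: [0.6123, 0.0082, 0.1455]
ee_rot: [3.141, 0.007, -3.109]
force: [0.8, -0.4, 0.8]
width: 0.0526
t 12.1 slide [0.5154, -0.6403, -0.0122] turn [0.0004, 0.0016, 0.0437] dist 0.411 width 0.0528 F [ 1.2 -1.   2.6]
```

View pics/w7.png

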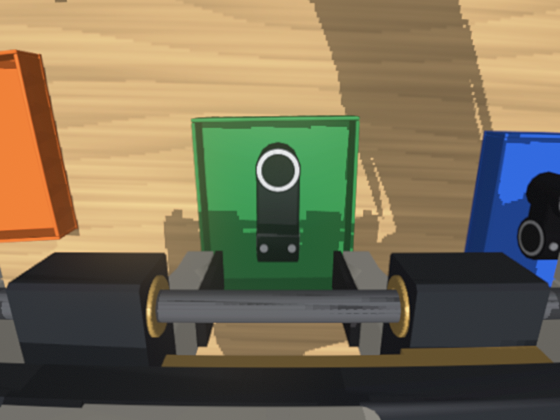

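The medium stem lies flat in the green tray, with its ring at (278,170). Next is the long stem. I'll travel high over the pedal.

```bash
python3 -m crank '[{"slide":[0.515,-0.64,-0.01],"turn":[0,0,0.043],"fingers":0.3},{"slide":[0.515,-0.64,-0.01],"turn":[0,0,0.043],"fingers":0.3},{"slide":[0.515,-0.64,-0.01],"turn":[0,0,0.043],"fingers":0.3},{"slide":[0.515,-0.64,-0.01],"turn":[0,0,0.043],"fingers":0.3},{"slide":[0.515,-0.64,-0.01],"turn":[0,0,0.043],"fingers":0.3}]';python3 to.py .366 -.32 .15 2.9046
```

```text
t: 12.52
eef_pos: [0.4829, -0.1595, 0.1421]
ee_rot: [3.141, 0.001, 2.904]
force: [0.4, -0.2, 0.6]
width: 0.0569
t 12.52 slide [0.1515, -0.3671, -0.0159] turn [0.0, 0.0001, -0.0002] dist 0.199 width 0.0569 F [ 0.4 -0.2  0.6]
```

```bash
python3 -m crank '[{"slide":[0.15,-0.365,0],"turn":[0,0,0],"fingers":0.3},{"slide":[0.15,-0.365,0],"turn":[0,0,0],"fingers":0.3},{"slide":[0.15,-0.365,0],"turn":[0,0,0],"fingers":0.4},{"slide":[0.15,-0.365,0],"turn":[0,0,0],"fingers":0.4},{"slide":[0.15,-0.365,0],"turn":[0,0,0],"fingers":0.4}]';python3 -m crank '[{"slide":[0,0,0],"turn":[0,0,0],"fingers":0.4},{"slide":[0,0,0],"turn":[0,0,0],"fingers":0.4}]'; python3 - <<'E'
from h import *
c=get_calibration("wrist"); im=grab_frame("wrist")[:,:,::-1]; cv2.imwrite("pics/w8.png",im[:420])
np.save("c8.npy",c["pose"])
E
```

```text
t: 12.93
eef_pos: [0.3663, -0.3197, 0.1422]
ee_rot: [-3.141, 0.001, 2.903]
force: [0.6, -0.0, -0.5]
width: 0.0607
t: 13.1
eef_pos: [0.3673, -0.3191, 0.142]
ee_rot: [-3.142, 0.001, 2.9]
force: [-0.7, -0.6, -0.6]
width: 0.0613
```

View pics/w8.png

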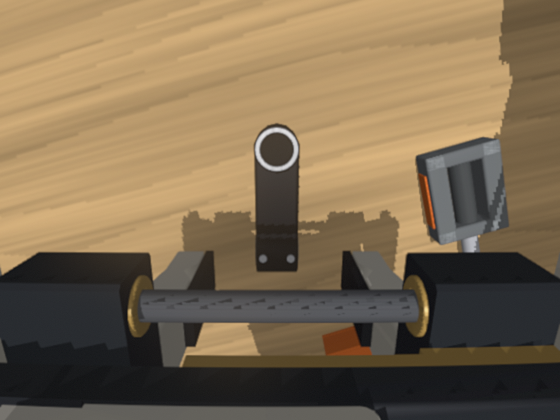

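```bash
python3 - <<'E'
from h import *
c=get_calibration("wrist"); c["pose"]=np.load("c8.npy")
w=pix2world("wrist",[(277,148.5),(263,259),(291,259)],.04,c);print(w.round(4))
d=(w[1]+w[2])/2-w[0];a=np.arctan2(d[1],d[0]);print(a,a+np.pi,w[0]+.044*np.array([np.cos(a),np.sin(a),0]))
E
python3 to.py .3646 -.3198 .03 2.9046
```

```text
[[ 0.323  -0.3076  0.04  ]
 [ 0.4044 -0.339   0.04  ]
 [ 0.4096 -0.3175  0.04  ]]
-0.2413769621086665 2.900215691481127 [ 0.36571054 -0.31807256  0.04      ]
t 13.15 slide [0.0062, -0.0043, 0.2238] turn [-0.0, 0.0001, -0.0006] dist 0.112 width 0.0611 F [0.1 0.8 0.5]
```

```bash
python3 -m crank '[{"slide":[0.004,-0.002,0.03],"turn":[0,0,0],"fingers":0.4},{"slide":[0.004,-0.002,0.1],"turn":[0,0,0],"fingers":0.4},{"slide":[0.004,-0.002,0.17],"turn":[0,0,0],"fingers":0.4},{"slide":[0.004,-0.002,0.21],"turn":[0,0,0],"fingers":0.4},{"slide":[0.004,-0.002,0.22],"turn":[0,0,0],"fingers":0.4}]';python3 -m crank '[{"slide":[0,0,0],"turn":[0,0,0],"fingers":0.4},{"slide":[0,0,0],"turn":[0,0,0],"fingers":0.4}]';python3 to.py .3655 -.3187 .007 2.9
```

```text
t: 13.57
eef_pos: [0.3649, -0.3167, 0.0284]
ee_rot: [3.141, -0.005, 2.904]
force: [-0.5, 0.6, 0.9]
width: 0.0615
t: 13.73
eef_pos: [0.3674, -0.3183, 0.0322]
ee_rot: [-3.141, 0.001, 2.905]
force: [-0.7, -1.1, 0.9]
width: 0.0613
t 13.73 slide [0.0036, -0.0017, 0.0505] turn [-0.0001, 0.0001, 0.0007] dist 0.025 width 0.0613 F [-0.7 -1.1  0.9]
```

```bash
python3 -m crank '[{"slide":[0.002,-0.001,0.02],"turn":[0,0,0],"fingers":0.4},{"slide":[0.002,-0.001,0.044],"turn":[0,0,0],"fingers":0.4},{"slide":[0.002,-0.001,0.048],"turn":[0,0,0],"fingers":0.4},{"slide":[0.002,-0.001,0.048],"turn":[0,0,0],"fingers":0.4},{"slide":[0.002,-0.001,0.048],"turn":[0,0,0],"fingers":0.4}]';python3 to.py .3655 -.3187 .007 2.9
```

```text
t: 14.15
eef_pos: [0.3661, -0.319, 0.0086]
ee_rot: [-3.141, 0.002, 2.903]
force: [0.2, 0.7, 0.0]
width: 0.0614
t 14.15 slide [0.0012, 0.0002, 0.0032] turn [-0.0, 0.0003, 0.0006] dist 0.002 width 0.0614 F [0.2 0.7 0. ]
```

```bash
python3 -m crank '[{"slide":[0,0,0.003],"turn":[0,0,0],"fingers":-1},{"slide":[0,0,0.003],"turn":[0,0,0],"fingers":-1},{"slide":[0,0,0.003],"turn":[0,0,0],"fingers":-1},{"slide":[0,0,0.003],"turn":[0,0,0],"fingers":-1},{"slide":[0,0,0.003],"turn":[0,0,0],"fingers":-1}]' 45; python3 -m crank '[{"slide":[0,0,0],"turn":[0,0,0],"fingers":-1}]'; python3 -m crank '[{"slide":[0,0,0],"turn":[0,0,0],"fingers":-1},{"slide":[0,0,-0.03],"turn":[0,0,0],"fingers":-1},{"slide":[0,0,-0.09],"turn":[0,0,0],"fingers":-1},{"slide":[0,0,-0.16],"turn":[0,0,0],"fingers":-1},{"slide":[0,0,-0.22],"turn":[0,0,0],"fingers":-1}]';python3 to.py .5793 -.2374 .12 3.2266
```

```text
t: 14.57
eef_pos: [0.3652, -0.3188, 0.006]
ee_rot: [-3.142, 0.0, 2.903]
force: [0.1, 1.6, 1.9]
width: 0.0339
t: 14.65
eef_pos: [0.3652, -0.3188, 0.0061]
ee_rot: [-3.142, 0.0, 2.903]
force: [-0.3, 0.7, 2.3]
width: 0.0339
t: 15.07
eef_pos: [0.3646, -0.3186, 0.1172]
ee_rot: [3.142, -0.001, 2.903]
force: [0.7, -0.8, -1.3]
width: 0.034
t 15.07 slide [-0.3788, 0.2592, -0.006] turn [0.0, -0.0002, -0.0515] dist 0.23 width 0.034 F [ 0.7 -0.8 -1.3]
```

```bash
python3 -m crank '[{"slide":[-0.06,0.04,0],"turn":[0,0,-0.008],"fingers":-1},{"slide":[-0.12,0.082,0],"turn":[0,0,-0.018],"fingers":-1},{"slide":[-0.18,0.123,0],"turn":[0,0,-0.028],"fingers":-1},{"slide":[-0.24,0.164,0],"turn":[0,0,-0.04],"fingers":-1},{"slide":[-0.29,0.198,0],"turn":[0,0,-0.052],"fingers":-1}]';python3 -m crank '[{"slide":[0,0,0],"turn":[0,0,0],"fingers":-1},{"slide":[0,0,0],"turn":[0,0,0],"fingers":-1}]';python3 - <<'E'
from h import *
c=get_calibration("wrist"); im=grab_frame("wrist")[:,:,::-1]; cv2.imwrite("pics/w9.png",im[:420])
np.save("c9.npy",c["pose"])
E
python3 to.py .5793 -.2374 .12 3.2266
```

```text
t: 15.48
eef_pos: [0.5312, -0.2557, 0.1156]
ee_rot: [3.141, 0.0, -3.05]
force: [0.0, -1.0, -2.1]
width: 0.0334
t: 15.65
eef_pos: [0.5302, -0.2558, 0.1148]
ee_rot: [3.141, -0.002, -3.052]
force: [-1.0, -0.1, -1.4]
width: 0.0338
t 15.7 slide [-0.1035, 0.0286, -0.0105] turn [0.0001, -0.0003, 0.0005] dist 0.054 width 0.0335 F [-1.4 -0.3 -1.2]
```

View pics/w9.png

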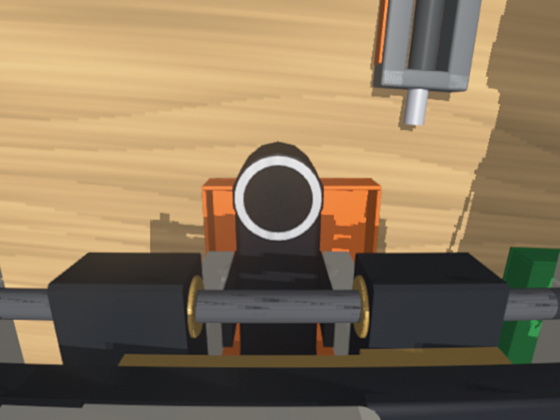

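```bash
python3 - <<'E'
from h import *
c=get_calibration("wrist"); c["pose"]=np.load("c9.npy")
w=pix2world("wrist",[(203.5,181.5),(380,180.5)],.03,c);print(w.round(4), np.linalg.norm(w[1]-w[0]))
e=w[1]-w[0]; yaw=np.arctan2(-e[0],e[1]); print(yaw, w.mean(0)[:2]+.074*np.array([np.cos(yaw),np.sin(yaw)]))
print(box(np.array([.5793,-.2374]),.085,.148,.126,.03)[2:].round(4))
E
```

```text
[[ 0.5099 -0.3082  0.03  ]
 [ 0.4981 -0.1864  0.03  ]] 0.12232159115160456
0.0965456606499174 [ 0.57768727 -0.24017819]
[[ 0.5109 -0.3065  0.03  ]
 [ 0.5002 -0.1809  0.03  ]]
```

```bash
python3 to.py .578 -.239 .06 3.2316; python3 -m crank '[{"slide":[-0.04,0.011,0],"turn":[0,0,0],"fingers":-1},{"slide":[-0.08,0.02,0],"turn":[0,0,0],"fingers":-1},{"slide":[-0.1,0.025,0.03],"turn":[0,0,0],"fingers":-1},{"slide":[-0.1,0.025,0.07],"turn":[0,0,0],"fingers":-1},{"slide":[-0.1,0.025,0.1],"turn":[0,0,0],"fingers":-1}]';python3 -m crank '[{"slide":[0,0,0],"turn":[0,0,0],"fingers":-1},{"slide":[0,0,0],"turn":[0,0,0],"fingers":-1}]';python3 - <<'E'
from h import *
cv2.imwrite("pics/w10.png",grab_frame("wrist")[:,:,::-1]);cv2.imwrite("pics/s10.png",grab_frame("scene")[:,:,::-1])
E
python3 to.py .578 -.239 .03 3.2316
```

```text
t 15.7 slide [-0.1009, 0.0256, 0.1095] turn [0.0001, -0.0003, -0.0003] dist 0.076 width 0.0335 F [-1.4 -0.3 -1.2]
t: 16.12
eef_pos: [0.5771, -0.24, 0.0647]
ee_rot: [3.141, -0.001, -3.055]
force: [-0.2, 0.1, -1.9]
width: 0.0339
t: 16.28
eef_pos: [0.5765, -0.2404, 0.0653]
ee_rot: [3.141, -0.003, -3.055]
force: [0.2, -0.4, -1.0]
width: 0.0338
t 16.38 slide [0.0002, 0.0031, 0.0741] turn [-0.0001, 0.0002, -0.0004] dist 0.037 width 0.0338 F [ 0.9  0.5 -1.2]
```

View pics/w10.png

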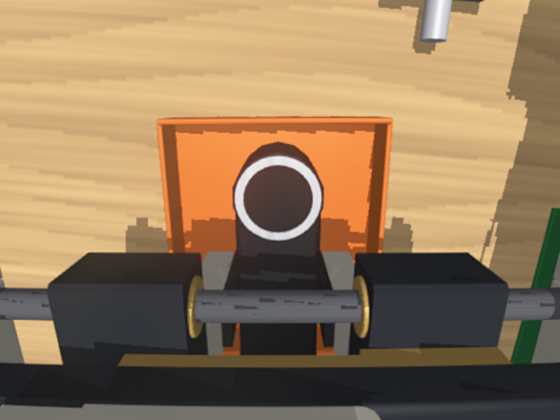

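View pics/s10.png

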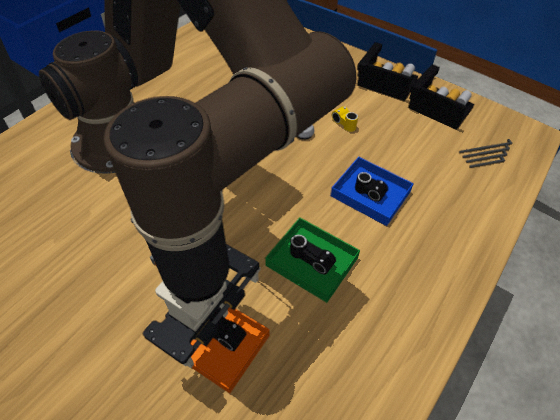

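```bash
python3 - <<'E'
from h import *
w=pix2world("wrist",[(158,119.5),(392,118.5)],.03)
e=w[1]-w[0]; yaw=np.arctan2(-e[0],e[1]); print(np.linalg.norm(e),yaw, w.mean(0)[:2]+.074*np.array([np.cos(yaw),np.sin(yaw)]))
E
python3 -m crank '[{"slide":[0,0.002,0.02],"turn":[0,0,0],"fingers":-1},{"slide":[0,0.002,0.05],"turn":[0,0,0],"fingers":-1},{"slide":[0,0.002,0.07],"turn":[0,0,0],"fingers":-1},{"slide":[0,0.002,0.08],"turn":[0,0,0],"fingers":-1},{"slide":[0,0.002,0.08],"turn":[0,0,0],"fingers":-1}]';python3 -m crank '[{"slide":[0,0,0],"turn":[0,0,0],"fingers":-1},{"slide":[0,0,0],"turn":[0,0,0],"fingers":-1}]';python3 to.py .578 -.239 .009 3.2316
```

```text
0.12459801295660226 0.09267175116561271 [ 0.58351735 -0.24025373]
t: 16.8
eef_pos: [0.5771, -0.2388, 0.0245]
ee_rot: [3.141, -0.002, -3.054]
force: [-0.1, 0.6, -1.3]
width: 0.0335
t: 16.97
eef_pos: [0.5785, -0.239, 0.0264]
ee_rot: [-3.141, 0.001, -3.053]
force: [-0.4, 0.3, -1.0]
width: 0.0336
t 16.97 slide [0.001, 0.0002, 0.0348] turn [-0.0001, 0.0001, -0.0003] dist 0.017 width 0.0336 F [-0.4  0.3 -1. ]
```

```bash
python3 -m crank '[{"slide":[-0.002,0,0.012],"turn":[0,0,0],"fingers":-1},{"slide":[-0.002,0,0.025],"turn":[0,0,0],"fingers":-1},{"slide":[-0.002,0,0.03],"turn":[0,0,0],"fingers":-1},{"slide":[-0.002,0,0.03],"turn":[0,0,0],"fingers":-1},{"slide":[-0.002,0,0.03],"turn":[0,0,0],"fingers":-1}]';python3 to.py .579 -.239 .009 3.2316
```

```text
t: 17.38
eef_pos: [0.5788, -0.2388, 0.0105]
ee_rot: [3.141, -0.001, -3.053]
force: [0.7, 0.1, -1.1]
width: 0.0334
t 17.38 slide [-0.0004, -0.0004, 0.003] turn [0.0, -0.0001, -0.0003] dist 0.002 width 0.0334 F [ 0.7  0.1 -1.1]
```

```bash
python3 -m crank '[{"slide":[0,0,0.003],"turn":[0,0,0],"fingers":-1},{"slide":[0,0,0.003],"turn":[0,0,0],"fingers":-1},{"slide":[0,0,0.003],"turn":[0,0,0],"fingers":-1}]';python3 to.py .579 -.239 .009 3.2316
```

```text
t: 17.63
eef_pos: [0.5791, -0.2389, 0.0094]
ee_rot: [-3.142, 0.0, -3.053]
force: [-0.4, 0.1, -2.5]
width: 0.0335
t 17.63 slide [0.0002, -0.0003, 0.0009] turn [-0.0, 0.0, -0.0003] dist 0.0 width 0.0335 F [-0.4  0.1 -2.5]
```

```bash
python3 -m crank '[{"slide":[0,0,0.001],"turn":[0,0,0],"fingers":0.2},{"slide":[0,0,0.001],"turn":[0,0,0],"fingers":0.2},{"slide":[0,0,0.001],"turn":[0,0,0],"fingers":0.2},{"slide":[0,0,0.001],"turn":[0,0,0],"fingers":0.2},{"slide":[0,0,0.001],"turn":[0,0,0],"fingers":0.2}]';python3 -m crank '[{"slide":[0,0,-0.02],"turn":[0,0,0],"fingers":0.2},{"slide":[0,0,-0.08],"turn":[0,0,0],"fingers":0.2},{"slide":[0,0,-0.15],"turn":[0,0,0],"fingers":0.2},{"slide":[0,0,-0.23],"turn":[0,0,0],"fingers":0.2},{"slide":[0,0,-0.27],"turn":[0,0,0],"fingers":0.2}]'; python3 -m crank '[{"slide":[0.1,0,-0.05],"turn":[0,0,0],"fingers":0.2},{"slide":[0.2,0,-0.1],"turn":[0,0,0],"fingers":0.2},{"slide":[0.25,0,-0.1],"turn":[0,0,0],"fingers":0.2},{"slide":[0.25,0,-0.1],"turn":[0,0,0],"fingers":0.2},{"slide":[0.25,0,-0.1],"turn":[0,0,0],"fingers":0.2}]';python3 - <<'E'
from h import *
cv2.imwrite("pics/w11.png",grab_frame("wrist")[:,:,::-1]);cv2.imwrite("pics/s11.png",grab_frame("scene")[:,:,::-1]);cv2.imwrite("pics/t11.png",grab_frame("top")[:,:,::-1])
E
```

```text
t: 18.05
eef_pos: [0.5791, -0.2389, 0.009]
ee_rot: [-3.142, 0.0, -3.053]
force: [0.2, 0.4, 0.7]
width: 0.0519
t: 18.47
eef_pos: [0.5808, -0.2395, 0.1498]
ee_rot: [-3.139, 0.005, -3.053]
force: [1.0, -0.2, 0.2]
width: 0.0525
t: 18.88
eef_pos: [0.4523, -0.2501, 0.1966]
ee_rot: [-3.141, 0.004, -3.054]
force: [1.3, -0.6, -0.3]
width: 0.0525
```

View pics/t11.png

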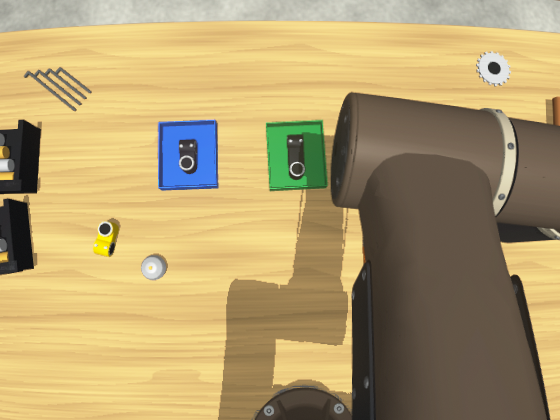

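View pics/s11.png

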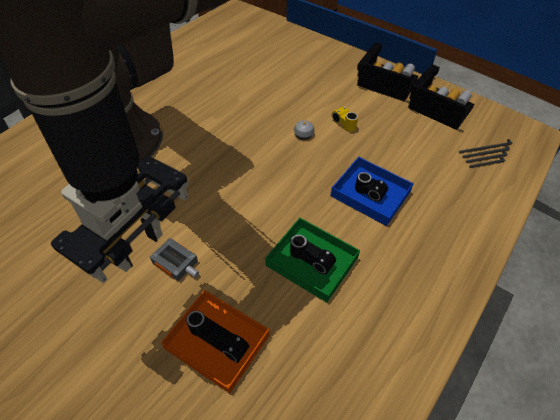

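All three lie in their trays, and the pedal (175,258) and bell (304,130) are at their start pixels. I'll check the long stem against its expected outline.

```bash
python3 - <<'E'
from h import *
i=cv2.imread("pics/s11.png"); b=cv2.resize(i,None,fx=6,fy=6,interpolation=cv2.INTER_CUBIC)
for o,y,L in (((.579,-.239),.09,.122),):
  for z,c in((.003,(0,255,0)),(.043,(255,255,0))):
    cv2.polylines(b,[((proj("scene",box(np.array(o),y,L,.034,z))+.5)*6-.5).round().astype(int)],True,c,1)
cv2.imwrite("pics/c11.png",b[1740:2340,950:1650]); 
E
```

```text
(no output)
```

View pics/c11.png

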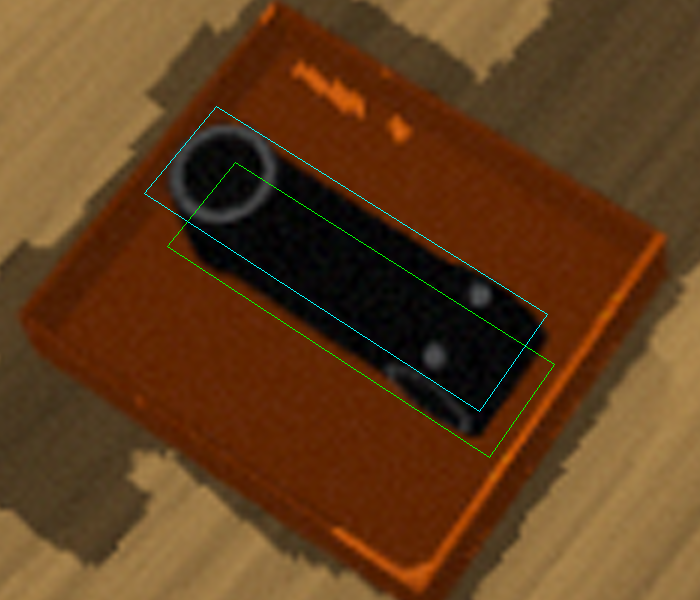

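```bash
python3 -m crank '[{"slide":[0,0,0],"turn":[0,0,0],"fingers":0.2},{"slide":[0,0,0],"turn":[0,0,0],"fingers":0.2}]'; python3 -c "
from station import *
print(job_done())"
```

```text
t: 19.2
eef_pos: [0.4551, -0.2497, 0.1933]
ee_rot: [3.141, -0.001, -3.053]
force: [-0.5, -0.3, 1.0]
width: 0.0523
the job is handed in; nothing more can be done
None
```

I kitted all three stems in order: short into blue, medium into green, long into orange. Each was lowered to its tray floor before release and kept the same way up. The job was handed in at about 19 s of the 96 s allowed.

In the last pictures, all three lie flat in their trays and the pedal and bell look to be where they started. The long stem matches its expected outline to within a few millimetres, clear of the tray walls. The gripper ended about 0.19 m up, touching nothing.

Two checks were weaker than the rest:
- **Orange tray position:** estimates of its middle along x differed by about 6 mm (0.578 to 0.584 m). I set the long stem at 0.579 m, which leaves margin either way.
- **Floor contact:** it was judged from tool height, because the force reading was too noisy (about 1 N) to show it. Any gap at release was a millimetre or two at most.

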